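Stand the alignment rod in its keyed socket

TASK

Take the orange-headed alignment rod out of its slanted blue cradle and stand it upright in the red-rimmed socket cup. Its square tang must go fully home in the square seat hidden at the bottom of the bore, whose angle cannot be seen: feel for it by turning the rod, without forcing it, until it drops, then let go. Do not push the mouse, spool, bottles or terminal block out of place.

Things in the scene. Friction and masses are not known exactly. Their poses are not given: they have to be found in the camera images.
- rod_head (a point): centre of the rod's square orange head (20x20 mm, 40 mm long), on its axis 131 mm above the foot, 20 mm below the top. z runs along the rod from foot to head; x and y are square to the faces of the head and also of the tang. It starts parked in the cradle leaning 25 deg from upright, resting on its -x side, head free above the trough; lift it out along its axis
- rod_foot (a point): centre of the end face of the rod's square tang; axes as rod_head
- rod: the rod, about 0.2 kg, 151 mm long; origin at the centre of its foot, axes as rod_head. From the foot up: square steel tang 11x11 mm, 16 mm long; round steel body 18 mm in diameter, 95 mm long, lower edge bevelled; orange head
- cradle: blue slanted U-shaped trough with an end stop on a grey foot plate 115x84x6 mm, fixed to the bench. Origin at bench level under the plate, which reaches from x = -73 to +43 mm; the trough leans towards the cradle's own -x (roughly towards the robot). It ends 8 mm short of the orange head, is 31 mm wide overall and its top is about 112 mm above the bench
- socket_mouth (a point): centre of the mouth of the socket, 64 mm above the bench, z up. Lead-in 25 mm in diameter, 4 mm deep, then a round bore 20 mm in diameter. 40 mm below the mouth lies a fixed steel seat with a central square hole 13x13 mm, 18 mm deep, for the tang. The hole's angle about the vertical is unknown and differs each time; no reading here tells it
- socket: upright red-rimmed aluminium cup, 50 mm in diameter, on a dark flange 80 mm in diameter, fixed to the bench; origin under its centre at bench level. The tang drops into the seat when within about 8 deg of true (every 90 deg); until then it stands on the seat with the foot 40 mm below the mouth. Home, the body's shoulder rests on the seat, the foot 56 mm below the mouth
- spool_mid (a point): black spool of solder wire standing on its flange, 55 mm across, 38 mm high, loose bystander; this point is its middle, half-way up
- flux_bottle_mid (a point): white bottle with black cap, 32 mm across, 75 mm high, loose bystander; this point is its middle, half-way up
- oil_bottle_mid (a point): white bottle with red spout, 42 mm across, 126 mm high, loose bystander; this point is its middle, half-way up
- terminal_block_mid (a point): green terminal block, 16x60x18 mm, loose bystander; this point is its middle, half-way up
- mouse_a_mid (a point): dark computer mouse, 99x56x41 mm, loose bystander; this point is its middle, half-way up
Mind the look-alikes: they are no part of the job. What is shaped like the socket but pink or purple is not meant.

How it is judged (in metres and radians):
On the way:
1. the rod stands upright with its foot down the socket's bore (angle between rod_head's own z axis and vertical below 0.15 rad and z of rod_foot in the frame of socket_mouth below -0.02 m and horizontal distance between rod_foot and socket_mouth below 0.006 m), for 0.1 s.
At the end, for the whole second after the job is handed in: The rod stands at rest in the socket within 0.10 rad of upright, its foot within 5 mm of the bore's axis and at least 52 mm below the mouth (fully home is 56 mm), so its tang is in the square seat (z of rod_foot in the frame of socket_mouth below -0.052 m and horizontal distance between rod_foot and socket_mouth below 0.005 m and angle between rod_head's own z axis and vertical below 0.1 rad and linear speed of rod below 0.02 m/s); the robot touches nothing.
It fails at once if the rod is pressed on the socket or its seat with more than 90 N (contact force between rod and socket above 90 N or contact force between rod and seat above 90 N).
It fails at once if the mouse, spool, a bottle or the terminal block is pushed more than 40 mm from its place (distance of any of spool_mid, flux_bottle_mid, oil_bottle_mid, terminal_block_mid, mouse_a_mid from where it was at the start of the episode above 0.04 m).
It also fails if it takes over 61 s, if anything falls off the work surface, if the arm or the gripper's body presses on something with over 40 N, if the wrist force passes 120 N, or if a joint passes its speed limit or range.

ROBOT

A 6-joint arm with a two-finger parallel gripper is mounted at the origin on a cart in front of the work surface, level with it; the furniture and walls round the work are solid. World frame = base frame: x ahead of the robot, y to its left, z up, the work surface at z = 0. Lengths are in m, angles in degrees, forces in N, time in s.
With the tool pointing down it reaches from about 0.275 to 0.825 m from the base axis. Payload 5.2 kg.
Tool frame: the origin (TCP) lies on the centre line of the jaws, within the pads' length; the fingertips stand 14 mm ahead of it and the grasp point (between the pads) lies 5 mm behind it; z points along the fingers, y is the line along which they close (so a half turn about z gives the same grasp; the last joint's range is limited). The gripper opens to 93 mm and grips with 3 to 60 N. Pads are 15 mm wide; open, the fingers measure 128 mm over their backs; the gripper's body (75 mm by 188 mm) begins 65 mm behind the grasp point.
Start: joints at [58.052, 14.817, 87.949, -0, 77.235, -11.62], TCP at [0.191, 0.516, 0.233] pointing down, gripper open.
Joint ranges: [-179.93, 179.93], [-52.35, 119.4], [10.71, 147.94], [-69.91, 249.91], [12.55, 155.21], [-178.61, 178.61]. Speed limits (degrees/s): [147.25, 147.25, 180, 180, 180, 180].

INTERFACE

Orientations are given as a 3x3 rotation matrix whose columns are the frame's x, y, z axes.
In Python, from workcell import r gives the robot as it stands. The module is installed in compiled form; this text tells all that it offers.
- The arm moves only by the tool move_arm, never from a script. Its argument "rows" is a list of rows, each a list of 7 numbers: the shift along the world's x, y, z in mm, then the turn, a rotation vector about the world's x, y, z in rad, then the closure, from 0 (fully open) to 1 (shut). In form: [[dx, dy, dz, wx, wy, wz, jaw], ...]. A call has 1 to 10 rows; each row shifts and turns the commanded pose from where the row before left it; what a row does not reach is not made up. A row lasts 1/12 s, in which the tool goes at most 41.7 mm and 7.16 degrees, less where a joint would pass 70% of its speed; a pose out of reach is approached as far as the arm can. A call with a gripper value outside its range is refused whole. The fingers move at their own pace and stop on an object; "squeeze" is the grip in N (left out, the last holds). Time passes only in rows, so rows that do not move let the fingers close. It gives the time, the measured TCP pose, the force, the opening and the grip force at its end, in the units of the state.
- r.observe(): the state, without advancing time (a new reading comes with each control period).
- r.read_camera(name): name is "scene" or "side" or "wrist"; returns a dict with "color" (384x512x3 uint8, red, green, blue), "fx", "fy", "cx", "cy" (pixels), "pose" (4x4, takes a point from camera to world coordinates). Camera axes: x right, y down, z forward; pixel columns grow to the right and rows downward; lengths in m; the calibration is good to about 2 mm. A picture is of the moment at which its call begins. There is no depth.
- r.job_done(): hands the job in; it is judged then, once.
The state is a dict: "t": time; "joint_positions": joint angles; "joint_velocities": joint speeds; "joint_efforts": joint torques, N m; "position": TCP position; "tcp_rot": TCP orientation; "force": force on the tool from outside, world axes, zero at the start; "moment": the same for the moment, N m; "opening": finger opening in m; "grip_force": force on a finger pad.
Only numpy, scipy, OpenCV 4.12 (cv2) and the standard library are available. Lean on these libraries where they do the work, as an engineer would, in place of code of your own. Each camera call takes 0.05 s, during which the arm holds its last target. There are 200 camera calls.

## Working session

There is one attempt and no reset: what is moved stays moved. The work goes in short steps, Python scripts to look and compute and a tool call to move; the robot and the scene stay as the last step left them, time stands still between calls to the robot, and variables do not carry over. Pictures are saved under pics/ and viewed, at most 13 in all, crops included, and the job is handed in when it is done.

Besides the shell and the picture viewer there is one more tool, called after ">>>" in YAML: its name, and indented under it one key for each argument. move_arm: Moves the arm, as the interface text tells. Its arguments: {"type":"object","properties":{"rows":{"type":"array"},"squeeze":{"type":"number"}},"required":["rows"]}

```bash
mkdir -p pics
cat > h.py <<'E'
import numpy as np, cv2
from workcell import r
def cam(n): return r.read_camera(n)
def ray(c,u,v):
    d=np.array([(u-c["cx"])/c["fx"],(v-c["cy"])/c["fy"],1.]); P=np.array(c["pose"])
    return P[:3,3],P[:3,:3]@d
def onz(c,u,v,z):
    o,d=ray(c,u,v); return o+d*(z-o[2])/d[2]
def proj(c,p):
    P=np.array(c["pose"]); q=P[:3,:3].T@(np.array(p)-P[:3,3]); return [c["fx"]*q[0]/q[2]+c["cx"],c["fy"]*q[1]/q[2]+c["cy"]]
def tri(c1,p1,c2,p2):
    o1,d1=ray(c1,*p1);o2,d2=ray(c2,*p2)
    s=np.linalg.lstsq(np.c_[d1,-d2],o2-o1,rcond=None)[0]
    a=o1+d1*s[0];b=o2+d2*s[1]; return (a+b)/2,np.linalg.norm(a-b)
E
python3 - <<'E'
from h import *
import pickle
D={n:cam(n) for n in("scene","side","wrist")}
pickle.dump(D,open("d0.pkl","wb"))
im=np.vstack([cv2.resize(D[n]["color"],(800,600))[None] for n in D])
for n in("scene","side"): cv2.imwrite(f"pics/{n}0.png",cv2.resize(D[n]["color"],(800,600),interpolation=2)[:,:,::-1])
for n in D: print(n,D[n]["fx"],np.round(D[n]["pose"],3).tolist())
s=r.observe(); print(s["force"],s["moment"],s["opening"],s["tcp_rot"])
E
```

```text
scene 364.3589889550546 [[0.675, -0.492, 0.549, 0.016], [-0.738, -0.46, 0.495, -0.49], [0.009, -0.739, -0.674, 0.807], [0.0, 0.0, 0.0, 1.0]]
side 348.5698463960328 [[0.999, -0.016, 0.039, 0.509], [-0.042, -0.519, 0.854, -0.879], [0.006, -0.855, -0.519, 0.663], [0.0, 0.0, 0.0, 1.0]]
wrist 307.54847432540254 [[0.347, 0.909, 0.23, 0.127], [0.938, -0.337, -0.085, 0.539], [-0.0, 0.245, -0.97, 0.385], [0.0, 0.0, 0.0, 1.0]]
[-0.81714997  0.69369275 -0.21977344] [-0.04174138  0.02935831 -0.05242993] 0.09293946756660586 [[-9.37715174e-01  3.47404217e-01 -7.49704370e-04]
 [ 3.47404905e-01  9.37714466e-01 -1.18813084e-03]
 [ 2.90246967e-04 -1.37457930e-03 -9.99999013e-01]]
```

View pics/scene0.png

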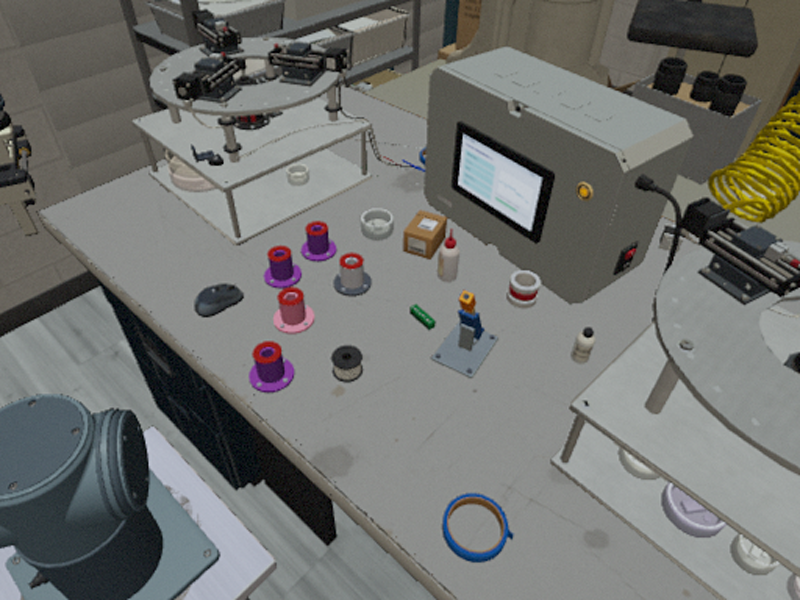

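View pics/side0.png

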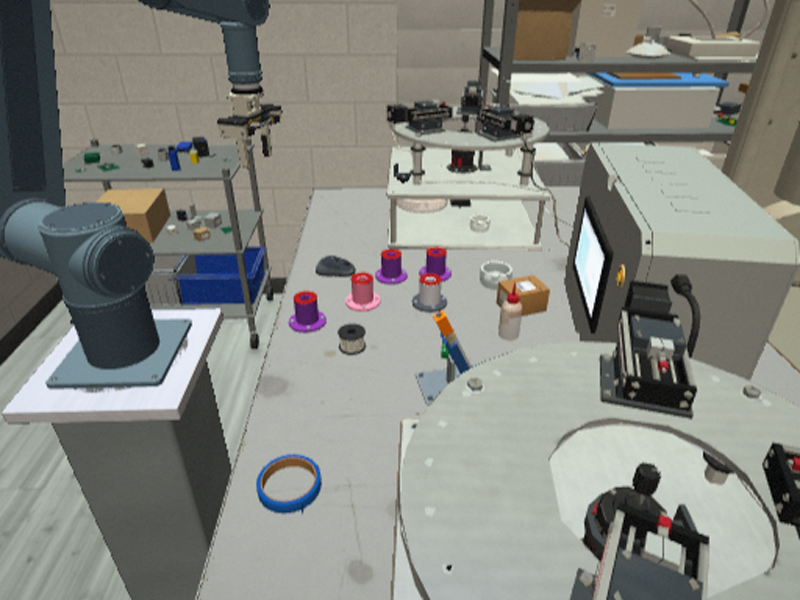

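Scene view candidates for the socket are purple (268,365), (280,266) and (317,240), pink (290,308), and aluminium with a dark flange at (351,272), which is (429,290) in the side view. Only the last fits. The orange head is at (467,300) in the scene view and (444,323) in the side view. Next I measure both and take a confirming crop.

Run:
```python
from h import *
import pickle
D=pickle.load(open("d0.pkl","rb")); S,W=D["scene"],D["side"]
k=1.5625
def blob(c,uv,lo,hi,rad=22):
    h=cv2.cvtColor(c["color"],cv2.COLOR_RGB2HSV); m=cv2.inRange(h,lo,hi)
    if lo[0]==0 and hi[0]<9: m|=cv2.inRange(h,(170,lo[1],lo[2]),(180,255,255))
    z=np.zeros_like(m); cv2.circle(z,(int(uv[0]/k),int(uv[1]/k)),rad,255,-1); m&=z
    p=cv2.findNonZero(m)[:,0,:]; return p
def ell(p):
    hull=cv2.convexHull(p); x,y,w,hh=cv2.boundingRect(p); return (x,y,w,hh),cv2.minAreaRect(p)
R=((0,130,90),(7,255,255)); O=((8,150,120),(22,255,255)); B=((100,120,40),(125,255,255))
for nm,uvs,uvw,cl,rad in(("rim",(351,262),(429,282),R,16),("head",(467,301),(444,323),O,18),("blue",(470,322),(456,352),B,18)):
    ps,pw=blob(S,uvs,*cl,rad),blob(W,uvw,*cl,rad)
    es,ew=ell(ps),ell(pw); print(nm,len(ps),len(pw),es,ew)
    print(' tri',tri(S,es[1][0],W,ew[1][0]), tri(S,ps.mean(0),W,pw.mean(0)))
def mid(e): return e
for c,uv in((S,(351,285)),(W,(429,302))): print(onz(c,uv[0]/k,uv[1]/k,0.004))
for c,uv in((S,(351,261)),(W,(429,280))): print('mouth',onz(c,uv[0]/k,uv[1]/k,0.064))
# plate corners scene
for u,v in((466,322),(498,338),(470,375),(432,356)): print('plate',onz(S,u/k,v/k,0.006))
a=cv2.resize(S["color"][145:245,190:330],(798,570),interpolation=cv2.INTER_CUBIC)[:,:,::-1]
cv2.imwrite("pics/cropS.png",a)
b=cv2.resize(W["color"][150:265,230:350],(626,600),interpolation=cv2.INTER_CUBIC)[:,:,::-1]
cv2.imwrite("pics/cropW.png",b)
```

```text
rim 80 59 ((218, 162, 14, 10), ((224.5, 166.5), (9.0, 13.0), 90.0)) ((269, 175, 13, 8), ((275.0, 178.5), (7.0, 12.0), 90.0))
 tri (array([0.61805881, 0.16538407, 0.0628362 ]), np.float64(0.0012060460471662957)) (array([0.61807318, 0.16485971, 0.06328457]), np.float64(0.0010219101832230043))
head 42 105 ((294, 186, 9, 9), ((298.4000549316406, 190.2000274658203), (7.155416965484619, 7.155416965484619), 26.56505012512207)) ((277, 199, 13, 16), ((283.29998779296875, 206.6000213623047), (15.652474403381348, 7.155416965484619), 63.43495178222656))
 tri (array([ 0.61455838, -0.1196379 ,  0.14333413]), np.float64(0.006432900099298455)) (array([ 0.61507923, -0.11951879,  0.14208774]), np.float64(0.005389420017811926))
blue 127 128 ((294, 198, 16, 19), ((302.2500305175781, 205.25001525878906), (20.50609588623047, 11.31370735168457), 45.0)) ((282, 214, 18, 25), ((290.6169738769531, 224.86009216308594), (27.29460334777832, 6.095569133758545), 61.69924545288086))
 tri (array([ 0.63428626, -0.12573622,  0.0822135 ]), np.float64(0.0025544472076493283)) (array([ 0.63846534, -0.12230414,  0.07219347]), np.float64(0.0007216197496797562))
[0.61013763 0.159926   0.004     ]
[0.61778283 0.16170848 0.004     ]
mouth [0.61624023 0.16277212 0.064     ]
mouth [0.61552503 0.15755188 0.064     ]
plate [ 0.6865308  -0.08168691  0.006     ]
plate [ 0.69423937 -0.15152861  0.006     ]
plate [ 0.58657643 -0.16580801  0.006     ]
plate [ 0.57457414 -0.08815467  0.006     ]
```

View pics/cropS.png

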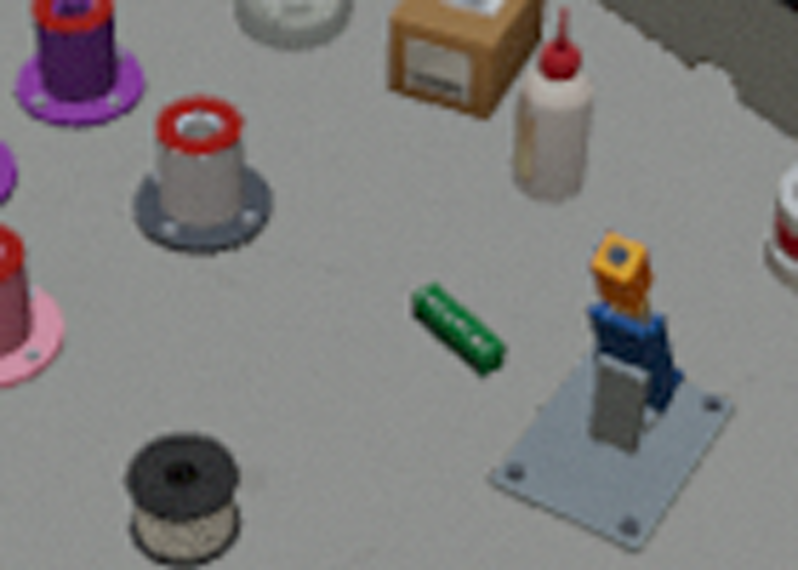

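View pics/cropW.png

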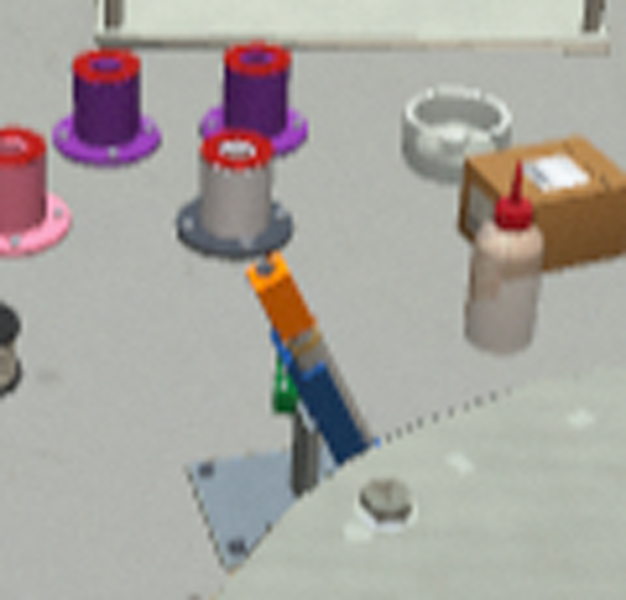

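The crops confirm it: the socket with the grey rim and dark flange is at crop (199,125), and the rod's top face is at scene-crop (621,255) and side-crop (265,268). The cradle leans towards the robot. Next I compute the rod axis and the pregrasp moves.

```bash
cat >> h.py <<'E'
from scipy.spatial.transform import Rotation as Ro
def tgt(yaw,lean):
    "tool rot: cradle frame yaw (deg), tool z along -rod axis for lean towards cradle -x; tool x = -cradle x side"
    return (Ro.from_euler('z',yaw,degrees=True)*Ro.from_euler('y',-lean,degrees=True)).as_matrix()@np.diag([-1,1,-1.])
def delta(p,R):
    s=r.observe(); d=(np.array(p)-s["position"])*1000
    w=Ro.from_matrix(R@np.array(s["tcp_rot"]).T).as_rotvec()
    n=int(np.ceil(max(np.linalg.norm(d)/38,np.degrees(np.linalg.norm(w))/6.5)))
    print("d",d.round(1),"w",w.round(4),"n",n,"per",(d/n).round(2),(w/n).round(4))
E
python3 - <<'E'
from h import *
import pickle
D=pickle.load(open("d0.pkl","rb")); S,W=D["scene"],D["side"]
s=lambda u,v:(190+u/5.7-.4,145+v/5.7-.4); w=lambda u,v:(230+u/5.217-.4,150+v/5.217-.4)
print('top',tri(S,s(621,255),W,w(265,268)))
print('mouth',tri(S,s(199,125),W,w(237,150)))
c=[onz(S,*s(u,v),.006) for u,v in((490,478),(635,550),(733,407))]; print(np.round(c,4))
x=c[2]-c[1]; y=c[0]-c[1]; print(np.degrees(np.arctan2(x[1],x[0])),np.degrees(np.arctan2(-y[0],y[1])),np.linalg.norm(x),np.linalg.norm(y))
# opposite corner midpoint -> centre at cradle x=-15
m=(c[0]+c[2])/2; print('plate centre',m)
for yaw in(5,8):
  R=Ro.from_euler('z',yaw,degrees=True)
  top=tri(S,s(621,255),W,w(265,268))[0]; ax=R.apply([-np.sin(np.radians(25)),0,np.cos(np.radians(25))])
  hd=top-.02*ax; print(yaw,'head',hd,'foot',hd-.131*ax)
  delta(hd-.005*ax+.1*ax,tgt(yaw,25))
E
```

```text
top (array([ 0.60378726, -0.12609628,  0.16247589]), np.float64(0.00012730257761264758))
mouth (array([0.61797882, 0.16519399, 0.06324855]), np.float64(0.0006248328648955999))
[[ 0.571  -0.0877  0.006 ]
 [ 0.5839 -0.1685  0.006 ]
 [ 0.6942 -0.1497  0.006 ]]
9.695191575313448 9.053996831049252 0.11195029270032066 0.08183028665763797
plate centre [ 0.63261474 -0.11868655  0.006     ]
5 head [ 0.61220746 -0.1253596   0.14434973] foot [ 0.66735978 -0.1205344   0.02562341]
d [ 381.4 -644.3   -1.6] w [-0.0574 -0.4364  0.4353] n 20 per [ 19.07 -32.21  -0.08] [-0.0029 -0.0218  0.0218]
8 head [ 0.61215737 -0.12491993  0.14434973] foot [ 0.66698157 -0.11721489  0.02562341]
d [ 381.6 -645.9   -1.6] w [-0.046  -0.4386  0.4868] n 20 per [ 19.08 -32.3   -0.08] [-0.0023 -0.0219  0.0243]
```

>>> move_arm:
  rows:
    - [16,-27,2,-0.0018,-0.0183,0.021,0]
    - [16,-27,2,-0.0018,-0.0183,0.021,0]
    - [16,-27,2,-0.0018,-0.0183,0.021,0]
    - [16,-27,2,-0.0018,-0.0183,0.021,0]
    - [16,-27,2,-0.0018,-0.0183,0.021,0]
    - [16,-27,2,-0.0018,-0.0183,0.021,0]
    - [16,-27,0,-0.0018,-0.0183,0.021,0]
    - [16,-27,0,-0.0018,-0.0183,0.021,0]
    - [16,-27,0,-0.0018,-0.0183,0.021,0]
    - [16,-27,0,-0.0018,-0.0183,0.021,0]

```text
t: 0.98
position: [0.3513, 0.2444, 0.2446]
tcp_rot: [[-0.973, 0.14, 0.183], [0.142, 0.99, 0.001], [-0.181, 0.027, -0.983]]
force: [0.8, 0.2, 0.0]
opening: 0.093
grip_force: 0.0
```

>>> move_arm:
  rows:
    - [16,-27,0,-0.0018,-0.0183,0.021,0]
    - [16,-27,0,-0.0018,-0.0183,0.021,0]
    - [16,-27,0,-0.0018,-0.0183,0.021,0]
    - [16,-27,0,-0.0018,-0.0183,0.021,0]
    - [16,-27,0,-0.0018,-0.0183,0.021,0]
    - [16,-27,0,-0.0018,-0.0183,0.021,0]
    - [16,-27,0,-0.0018,-0.0183,0.021,0]
    - [16,-27,0,-0.0018,-0.0183,0.021,0]
    - [16,-27,0,-0.0018,-0.0183,0.021,0]
    - [16,-27,0,-0.0018,-0.0183,0.021,0]

```text
t: 1.82
position: [0.5113, -0.0258, 0.2446]
tcp_rot: [[-0.932, -0.073, 0.355], [-0.063, 0.997, 0.041], [-0.357, 0.016, -0.934]]
force: [1.0, 0.1, 1.6]
opening: 0.0929
grip_force: 0.0
```

>>> move_arm:
  rows:
    - [16,-27,0,-0.0018,-0.0183,0.021,0]
    - [16,-27,0,-0.0018,-0.0183,0.021,0]
    - [16,-27,0,-0.0018,-0.0183,0.021,0]
    - [12,-23,0,-0.0018,-0.0183,0.021,0]
    - [0,0,0,0,0,0,0]
    - [0,0,0,0,0,0,0]

```text
t: 2.32
position: [0.5708, -0.1295, 0.2437]
tcp_rot: [[-0.896, -0.154, 0.416], [-0.139, 0.988, 0.067], [-0.421, 0.002, -0.907]]
force: [-1.1, 0.3, -0.5]
opening: 0.0929
grip_force: 0.0
```

Run:
```python
from h import *
import pickle
s=r.observe(); print(s["t"],np.round(s["position"],4),np.round(s["joint_positions"],1),np.round(s["force"],1))
ax=Ro.from_euler('z',9,degrees=True).apply([-np.sin(np.radians(25)),0,np.cos(np.radians(25))])
delta(np.array([.6122,-.1249,.1443])+.095*ax,tgt(9,25))
c=cam("wrist"); pickle.dump(c,open("w1.pkl","wb"))
print(np.round(c["pose"],3).tolist(), 'expected top', proj(c,np.array([.6122,-.1249,.1443])+.02*ax))
cv2.imwrite("pics/w1.png",cv2.resize(c["color"],(800,600),interpolation=2)[:,:,::-1])
```

```text
2.3167 [ 0.5708 -0.1295  0.2437] [ -34.1    5.5  102.7   20.6   54.9 -142.3] [-1.1  0.3 -0.5]
d [  1.8  -1.7 -13.3] w [-0.0015 -0.0016  0.0023] n 1 per [  1.76  -1.69 -13.34] [-0.0015 -0.0016  0.0023]
[[-0.154, 0.766, 0.624, 0.447], [0.988, 0.118, 0.1, -0.149], [0.003, 0.632, -0.775, 0.354], [0.0, 0.0, 0.0, 1.0]] expected top [np.float64(249.58551485776306), np.float64(194.5813505534462)]
```

View pics/w1.png

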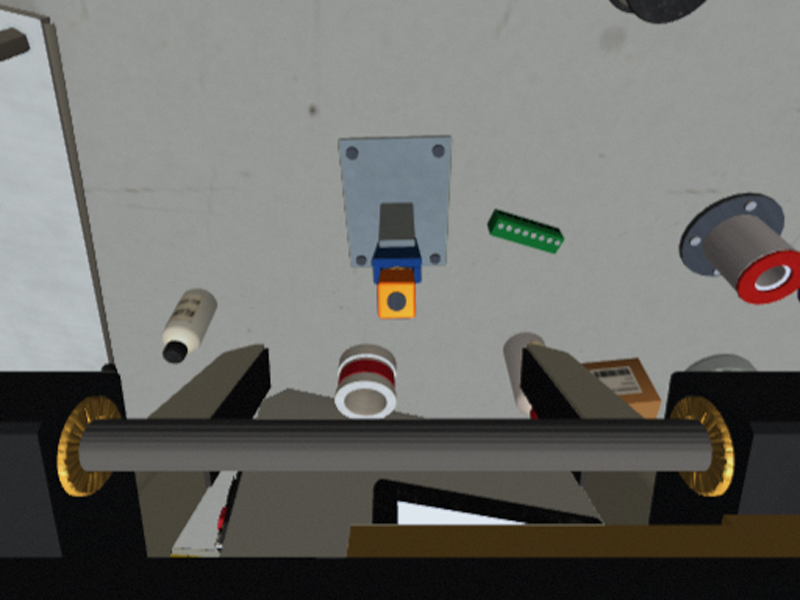

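The wrist view shows the head's top at (396,301), centred between the jaws (middle column about 396). The cradle sides run parallel to the picture columns, so the yaw is right. I'll advance partway and then check the offset along tool x.

>>> move_arm:
  rows:
    - [5.4,0.8,-14.8,0,0,0,0]
    - [5.4,0.8,-14.8,0,0,0,0]
    - [5.4,0.9,-14.8,0,0,0,0]
    - [5.5,0.9,-14.8,0,0,0,0]
    - [0,0,0,0,0,0,0]

```text
t: 2.78
position: [0.5911, -0.122, 0.1825]
tcp_rot: [[-0.897, -0.159, 0.413], [-0.143, 0.987, 0.07], [-0.419, 0.004, -0.908]]
force: [-1.7, -0.0, -0.8]
opening: 0.0926
grip_force: 0.0
```

Run:
```python
from h import *
import pickle
s=r.observe(); p=np.array(s["position"]);R=np.array(s["tcp_rot"]); print(s["t"],p)
c=cam("wrist")
h=cv2.cvtColor(c["color"],cv2.COLOR_RGB2HSV); m=cv2.inRange(h,(8,150,120),(22,255,255)); m[230:]=0
q=cv2.findNonZero(m)[:,0,:]; print(cv2.boundingRect(q),cv2.minAreaRect(q),h[m>0][:,2].max())
# bright top face only
v=h[:,:,2]; 
for d in(0,20,40,60): print('tcp+',d,proj(c,p+R[:,2]*d/1000))
cv2.imwrite("pics/w2.png",cv2.resize(c["color"][120:280,150:360],(788,600),interpolation=2)[:,:,::-1])
```

```text
2.7833 [ 0.59114766 -0.12201548  0.18246943]
(231, 195, 32, 35) ((246.5, 212.0), (34.0, 31.0), 90.0) 234
tcp+ 0 [np.float64(251.99634544258407), np.float64(243.70883866342496)]
tcp+ 20 [np.float64(252.03055390755966), np.float64(230.05340067045103)]
tcp+ 40 [np.float64(252.0582493341144), np.float64(218.99785695408494)]
tcp+ 60 [np.float64(252.08113009489117), np.float64(209.86424601181037)]
```

View pics/w2.png

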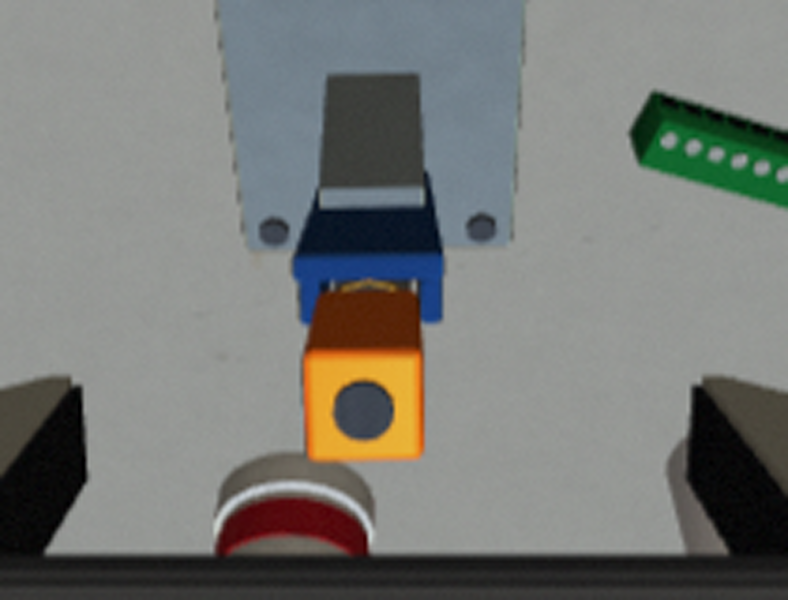

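The top centre sits 3.5 mm towards -y of the jaw middle, about 22 mm ahead of the TCP. I'll correct that, advance 46 mm and close.

>>> move_arm:
  rows:
    - [0.5,-3.5,0,0,0,0,0]
    - [4.8,0.8,-10.4,0,0,0,0]
    - [4.7,0.8,-10.4,0,0,0,0]
    - [4.7,0.8,-10.4,0,0,0,0]
    - [4.8,0.8,-10.4,0,0,0,0]
    - [0,0,0,0,0,0,0]
    - [0,0,0,0,0,0,0.4]
    - [0,0,0,0,0,0,0.6]
  squeeze: 25

```text
t: 3.5
position: [0.6123, -0.1251, 0.1436]
tcp_rot: [[-0.895, -0.157, 0.417], [-0.142, 0.988, 0.067], [-0.422, 0.001, -0.906]]
force: [0.1, -0.5, -0.4]
opening: 0.0836
grip_force: 0.0
```

Run:
```python
from h import *
s=r.observe(); p=np.array(s["position"]);R=np.array(s["tcp_rot"]); print(s["t"],p,s["opening"],s["force"])
c=cam("wrist")
for d in(-5,14): print(d,proj(c,p+R[:,2]*d/1000))
cv2.imwrite("pics/w3.png",cv2.resize(c["color"][160:320,150:360],(788,600),interpolation=2)[:,:,::-1])
```

```text
3.5 [ 0.61227041 -0.12508938  0.14356799] 0.08358643497148374 [ 0.06951315 -0.45165704 -0.36974851]
-5 [np.float64(251.95988004077188), np.float64(247.65141781086066)]
14 [np.float64(251.99657166347868), np.float64(233.84717909130072)]
```

View pics/w3.png

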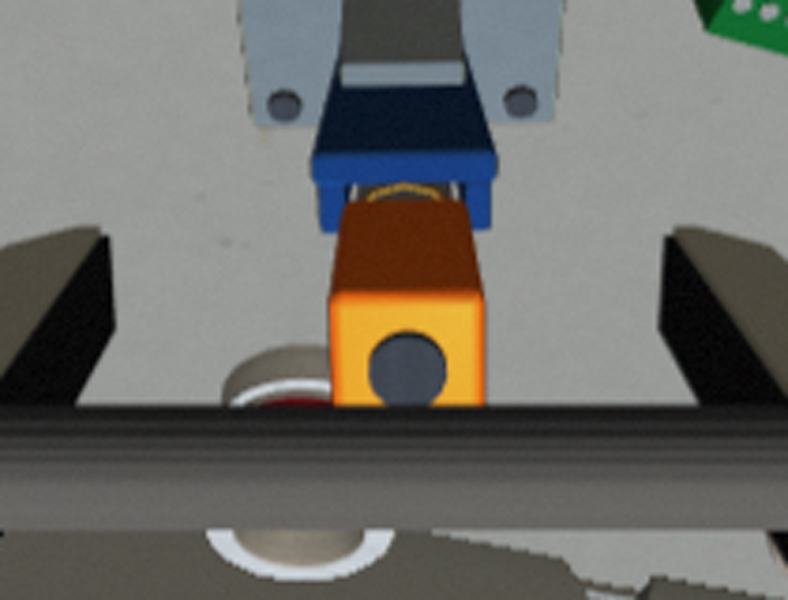

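The head is now about 3 mm towards +y in the jaws. The earlier reading was taken before the arm had settled. I'll shift back, settle and recheck numerically.

>>> move_arm:
  rows:
    - [-0.4,3,0,0,0,0,0.4]
    - [0,0,0,0,0,0,0.4]
    - [0,0,0,0,0,0,0.4]
    - [0,0,0,0,0,0,0.4]

```text
t: 3.88
position: [0.6119, -0.1222, 0.1442]
tcp_rot: [[-0.895, -0.157, 0.418], [-0.142, 0.988, 0.066], [-0.423, -0.0, -0.906]]
force: [0.1, -0.5, 1.2]
opening: 0.0565
grip_force: 0.0
```

Run:
```python
from h import *
for i in range(2):
    s=r.observe(); p=np.array(s["position"]);R=np.array(s["tcp_rot"]); print(s["t"],p,s["opening"])
    c=cam("wrist"); print([np.round(proj(c,p+R[:,2]*d/1000),1) for d in(-25,-5,14)])
    h=cv2.cvtColor(c["color"],cv2.COLOR_RGB2HSV); m=cv2.inRange(h,(8,150,60),(22,255,255)); m[:,:190]=0;m[:,320:]=0
    for y in(225,232,245,255,262): 
        x=np.flatnonzero(m[y]); print(y,(x.min(),x.max()) if len(x) else None,end=' ')
    g=cv2.cvtColor(c["color"],cv2.COLOR_RGB2GRAY); x=np.flatnonzero(g[240,150:360]<40)+150; print('dark',x[x<230].max(initial=0),x[x>270].min(initial=999))
```

```text
3.8833 [ 0.61191226 -0.12217162  0.1442279 ] 0.056528924216216754
[array([251.9, 266. ]), array([252. , 247.6]), array([252. , 233.8])]
225 (np.int64(235), np.int64(270)) 232 (np.int64(233), np.int64(271)) 245 (np.int64(232), np.int64(272)) 255 (np.int64(232), np.int64(272)) 262 (np.int64(233), np.int64(272)) dark 203 303
3.9333 [ 0.61191376 -0.12217439  0.14418167] 0.05601490803642893
[array([252. , 266.1]), array([252. , 247.7]), array([252. , 233.9])]
225 (np.int64(235), np.int64(270)) 232 (np.int64(234), np.int64(271)) 245 (np.int64(232), np.int64(272)) 255 (np.int64(232), np.int64(272)) 262 (np.int64(233), np.int64(272)) dark 203 302
```

Centred now (head columns 232–272, TCP at 252). I'll advance 4 mm more and close.

>>> move_arm:
  rows:
    - [1.7,0.3,-3.6,0,0,0,0.4]
    - [0,0,0,0,0,0,0.6]
    - [0,0,0,0,0,0,0.75]
    - [0,0,0,0,0,0,0.8]
    - [0,0,0,0,0,0,0.85]
    - [0,0,0,0,0,0,0.9]
    - [0,0,0,0,0,0,0.9]
    - [0,0,0,0,0,0,0.9]
  squeeze: 30

```text
t: 4.65
position: [0.6135, -0.1218, 0.1403]
tcp_rot: [[-0.895, -0.157, 0.417], [-0.142, 0.988, 0.067], [-0.423, 0.0, -0.906]]
force: [0.8, 0.8, 0.2]
opening: 0.0197
grip_force: 29.9
```

>>> move_arm:
  rows:
    - [-2.1,-0.3,4.5,0,0,0,0.9]
    - [-6.3,-1,13.6,0,0,0,0.9]
    - [-6.3,-1,13.6,0,0,0,0.9]
    - [-8.3,-1.3,18.1,0,0,0,0.9]
    - [-8.3,-1.3,18.1,0,0,0,0.9]
    - [-8.3,-1.3,18.1,0,0,0,0.9]
    - [-8.3,-1.3,18.1,0,0,0,0.9]
    - [-4.2,-0.7,9,0,0,0,0.9]

```text
t: 5.32
position: [0.5609, -0.1304, 0.2555]
tcp_rot: [[-0.894, -0.157, 0.419], [-0.143, 0.988, 0.065], [-0.424, -0.001, -0.906]]
force: [0.5, -0.3, -2.7]
opening: 0.0197
grip_force: 30.0
```

Run:
```python
from h import *
s=r.observe(); print(s["t"],s["position"],s["opening"],s["force"],np.round(s["joint_positions"],1))
# hover: rod vertical; head centre ~ at TCP; foot 131 below TCP-ish -> hover foot 30mm above mouth
delta([.617,.164,.064+.131+.035],tgt(9,0))
```

```text
5.3167 [ 0.56094713 -0.13035629  0.25554033] 0.019746451442945966 [ 0.50195356 -0.32315526 -2.69461883] [ -34.9    3.8  102.8   20.6   56.4 -142.9]
d [ 56.1 294.4 -25.5] w [-0.0671  0.4326 -0.0007] n 8 per [ 7.01 36.79 -3.19] [-0.0084  0.0541 -0.0001]
```

>>> move_arm:
  rows:
    - [0,0,15,-0.0067,0.0433,0,0.9]
    - [4,20,5,-0.0067,0.0433,0,0.9]
    - [6,32,0,-0.0067,0.0433,0,0.9]
    - [6,35,0,-0.0067,0.0433,0,0.9]
    - [7,37,0,-0.0067,0.0433,0,0.9]
    - [7,37,0,-0.0067,0.0433,0,0.9]
    - [7,37,0,-0.0067,0.0433,0,0.9]
    - [7,36,0,-0.0067,0.0433,0,0.9]
    - [6,34,0,-0.0067,0.0433,0,0.9]
    - [6,26,0,-0.0067,0.0433,0,0.9]

```text
t: 6.15
position: [0.617, 0.1672, 0.2728]
tcp_rot: [[-0.987, -0.158, -0.005], [-0.158, 0.987, 0.002], [0.004, 0.003, -1.0]]
force: [0.8, -0.7, -1.7]
opening: 0.0195
grip_force: 30.0
```

>>> move_arm:
  rows:
    - [0,0,-15,0,0,0,0.9]
    - [0,0,-15,0,0,0,0.9]
    - [0,0,0,0,0,0,0.9]
    - [0,0,0,0,0,0,0.9]

```text
t: 6.48
position: [0.6166, 0.164, 0.2418]
tcp_rot: [[-0.988, -0.157, -0.005], [-0.157, 0.988, 0.001], [0.005, 0.002, -1.0]]
force: [-0.1, 0.1, -2.6]
opening: 0.0198
grip_force: 30.0
```

Run:
```python
from h import *
import pickle
s=r.observe(); print(s["t"],s["position"],s["force"],s["moment"],np.round(s["joint_positions"],1))
delta([.618,.165,.245],tgt(9,0))
D={n:cam(n) for n in("scene","side","wrist")}; pickle.dump(D,open("d1.pkl","wb"))
S,W,w=D["scene"],D["side"],D["wrist"]
p=s["position"]
a=cv2.resize(S["color"][100:200,170:270],(400,400),interpolation=2)
b=cv2.resize(W["color"][100:200,225:325],(400,400),interpolation=2)
cv2.imwrite("pics/h1.png",np.hstack([a,b])[:,:,::-1])
cv2.imwrite("pics/h1w.png",cv2.resize(w["color"],(800,600),interpolation=2)[:,:,::-1])
```

```text
6.4833 [0.61659119 0.16401249 0.24178938] [-0.08731456  0.05989161 -2.56489627] [0.05068177 0.05134982 0.01324591] [  4.8  23.8  73.8   0.1  82.7 -94.2]
d [1.4 1.  3.2] w [-0.0014 -0.0055 -0.0001] n 1 per [1.41 0.99 3.21] [-0.0014 -0.0055 -0.0001]
```

View pics/h1.png

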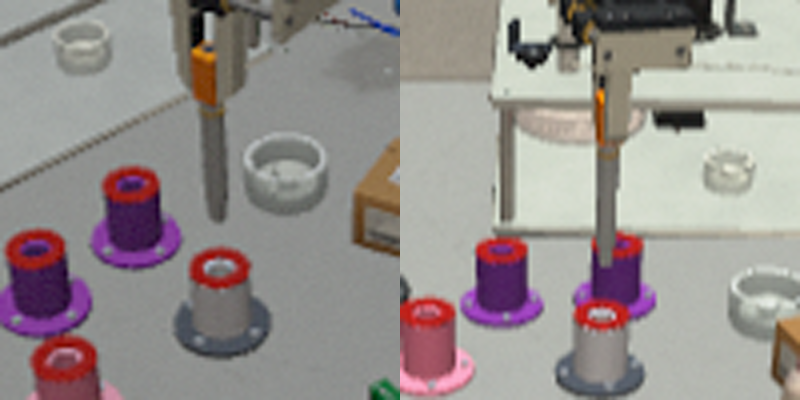

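Scene crop: foot at (218,220), mouth at (219,268). Side crop: foot at (606,265), mouth at (602,315). Triangulating the difference.

Run:
```python
from h import *
import pickle
D=pickle.load(open("d1.pkl","rb"));S,W,w=D["scene"],D["side"],D["wrist"]
s=lambda u,v:(170+u/4-.4,100+v/4-.4); q=lambda u,v:(225+(u-400)/4-.4,100+v/4-.4)
f,e=tri(S,s(218,221),W,q(606,266)); m,e2=tri(S,s(219,268),W,q(602,315)); print('foot',f,e,'mouth',m,e2,'mouth-foot',(m-f)*1e3)
# rod edges: gray columns of rod body per row in each view, via sub-pixel centreline
for c,rows,x0,x1 in((S,range(128,153,3),212,236),(W,range(140,163,3),266,286)):
    g=cv2.cvtColor(c["color"],cv2.COLOR_RGB2GRAY).astype(float)
    for y in rows: print(y,g[y,x0:x1].astype(int).tolist())
# red rim mask centroids vs hull ellipse
for c,uv in((S,(224,167)),(W,(275,179))):
    h=cv2.cvtColor(c["color"],cv2.COLOR_RGB2HSV); mm=cv2.inRange(h,(0,130,90),(7,255,255))|cv2.inRange(h,(170,130,90),(180,255,255))
    z=np.zeros_like(mm); cv2.circle(z,uv,11,255,-1); mm&=z; p=cv2.findNonZero(mm)[:,0,:]
    x,y,ww,hh=cv2.boundingRect(p); print('rim',x+(ww-1)/2,y+(hh-1)/2,ww,hh, cv2.fitEllipse(cv2.convexHull(p)))
```

```text
foot [0.61975276 0.16608993 0.10979415] 0.001097638401496945 mouth [0.61823868 0.16621587 0.06247122] 0.00023031074337169857 mouth-foot [ -1.51407742   0.12593706 -47.32292791]
128 [146, 143, 145, 145, 144, 144, 145, 128, 91, 81, 89, 81, 82, 75, 125, 143, 143, 141, 144, 144, 144, 144, 143, 144]
131 [144, 144, 145, 145, 145, 142, 145, 147, 105, 83, 87, 87, 87, 71, 131, 145, 145, 143, 141, 142, 141, 145, 142, 143]
134 [143, 144, 141, 144, 144, 142, 145, 148, 113, 86, 86, 87, 84, 74, 116, 144, 146, 144, 144, 141, 144, 143, 143, 150]
137 [143, 143, 143, 143, 143, 144, 144, 148, 115, 91, 83, 88, 86, 77, 96, 137, 146, 142, 143, 160, 180, 154, 123, 111]
140 [142, 142, 145, 143, 144, 145, 144, 144, 124, 89, 88, 88, 86, 78, 100, 139, 144, 143, 138, 182, 184, 128, 100, 101]
143 [147, 142, 145, 145, 144, 142, 142, 144, 130, 94, 84, 88, 87, 78, 80, 136, 145, 144, 136, 115, 127, 138, 170, 185]
146 [144, 145, 146, 146, 144, 140, 144, 145, 144, 103, 82, 89, 86, 80, 85, 135, 143, 144, 148, 110, 107, 115, 127, 132]
149 [144, 145, 144, 142, 145, 143, 144, 145, 146, 107, 83, 88, 84, 78, 67, 132, 146, 1
[... 501 characters left out ...]
18, 215, 216, 103, 105, 113, 113, 110, 217, 217, 217, 217, 217, 215, 216]
152 [216, 217, 216, 216, 215, 216, 215, 211, 91, 106, 113, 113, 106, 216, 217, 218, 217, 217, 216, 216]
155 [212, 212, 211, 213, 214, 217, 218, 213, 94, 106, 114, 112, 102, 214, 216, 217, 218, 216, 218, 219]
158 [120, 122, 119, 119, 133, 131, 134, 132, 96, 107, 112, 109, 98, 93, 112, 146, 145, 150, 143, 144]
161 [183, 181, 181, 180, 180, 182, 165, 78, 93, 106, 108, 106, 88, 57, 69, 85, 86, 80, 83, 104]
rim 224.5 166.5 14 10 ((224.5, 166.6610565185547), (9.659324645996094, 14.422825813293457), 90.0)
rim 275.0 178.5 13 8 ((275.04461669921875, 178.37271118164062), (7.458526611328125, 13.160810470581055), 90.6960220336914)
```

View pics/h1w.png

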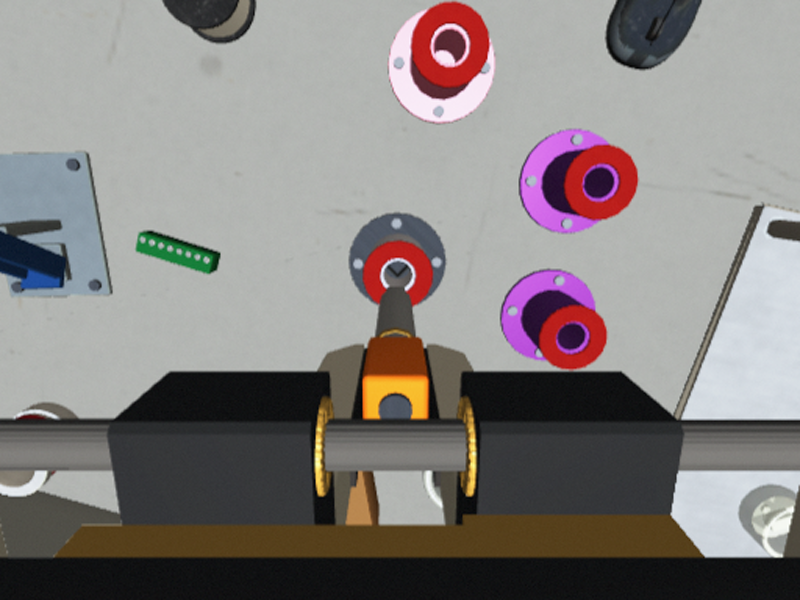

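The wrist view shows the rod over the red rim, with the mouth at (398,275). The foot offset to the mouth is about (-1.3, -0.3) mm and the foot stands about 46 mm above it. I'll descend with force checks.

>>> move_arm:
  rows:
    - [-1.2,-0.3,-10,0,0,0,0.9]
    - [0,0,-12,0,0,0,0.9]
    - [0,0,-12,0,0,0,0.9]
    - [0,0,-8,0,0,0,0.9]
    - [0,0,-5,0,0,0,0.9]
    - [0,0,-5,0,0,0,0.9]
    - [0,0,0,0,0,0,0.9]
    - [0,0,0,0,0,0,0.9]

```text
t: 7.3
position: [0.6164, 0.1636, 0.1915]
tcp_rot: [[-0.988, -0.156, -0.002], [-0.156, 0.988, 0.002], [0.001, 0.002, -1.0]]
force: [-0.2, -0.2, -2.1]
opening: 0.0199
grip_force: 30.0
```

Run:
```python
from h import *
import pickle
s=r.observe(); print(s["t"],s["position"],np.round(s["force"],2),np.round(s["moment"],2))
D={n:cam(n) for n in("scene","side")}
S,W=D["scene"],D["side"]
a=cv2.resize(S["color"][130:200,190:260],(400,400),interpolation=2)
b=cv2.resize(W["color"][140:210,240:310],(400,400),interpolation=2)
cv2.imwrite("pics/h2.png",np.hstack([a,b])[:,:,::-1])
```

```text
7.3 [0.6163834  0.16362153 0.19151176] [-0.18 -0.21 -2.09] [ 0.07  0.03 -0.01]
```

View pics/h2.png

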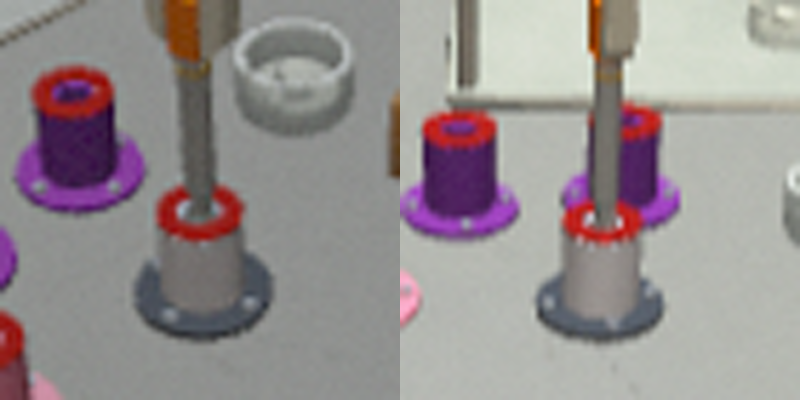

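The rod is visibly centred over the bore and the tang is entering. I'll continue slowly.

>>> move_arm:
  rows:
    - [-0.5,0,-3,0,0,0,0.9]
    - [0,0,-3,0,0,0,0.9]
    - [0,0,-3,0,0,0,0.9]
    - [0,0,-2,0,0,0,0.9]
    - [0,0,-2,0,0,0,0.9]
    - [0,0,0,0,0,0,0.9]

```text
t: 7.9
position: [0.6154, 0.1636, 0.1777]
tcp_rot: [[-0.988, -0.156, -0.003], [-0.156, 0.988, 0.002], [0.003, 0.002, -1.0]]
force: [0.4, 0.3, -1.9]
opening: 0.0199
grip_force: 30.0
```

>>> move_arm:
  rows:
    - [0,0,-2,0,0,0,0.9]
    - [0,0,-2,0,0,0,0.9]
    - [0,0,-2,0,0,0,0.9]
    - [0,0,0,0,0,0,0.9]

```text
t: 8.23
position: [0.6155, 0.1636, 0.1718]
tcp_rot: [[-0.988, -0.156, -0.003], [-0.156, 0.988, 0.002], [0.002, 0.002, -1.0]]
force: [0.5, 0.2, -0.9]
opening: 0.0201
grip_force: 30.0
```

>>> move_arm:
  rows:
    - [0,0,-2,0,0,0,0.9]
    - [0,0,-2,0,0,0,0.9]
    - [0,0,-2,0,0,0,0.9]
    - [0,0,-2,0,0,0,0.9]
    - [0,0,-2,0,0,0,0.9]
    - [0,0,0,0,0,0,0.9]

```text
t: 8.73
position: [0.6158, 0.164, 0.162]
tcp_rot: [[-0.988, -0.156, -0.002], [-0.156, 0.988, 0.002], [0.001, 0.002, -1.0]]
force: [1.6, 1.9, -2.8]
opening: 0.0197
grip_force: 30.0
```

>>> move_arm:
  rows:
    - [0,0,-1,0,0,0,0.9]
    - [0,0,-1,0,0,0,0.9]
    - [0,0,0,0,0,0,0.9]

```text
t: 8.98
position: [0.6159, 0.1639, 0.1603]
tcp_rot: [[-0.988, -0.156, -0.001], [-0.156, 0.988, 0.002], [0.001, 0.002, -1.0]]
force: [1.3, 2.4, -1.8]
opening: 0.0194
grip_force: 30.0
```

>>> move_arm:
  rows:
    - [0.4,0.6,-1,0,0,0,0.9]
    - [0,0,-1,0,0,0,0.9]
    - [0,0,-1,0,0,0,0.9]
    - [0,0,0,0,0,0,0.9]

```text
t: 9.32
position: [0.616, 0.1641, 0.157]
tcp_rot: [[-0.988, -0.156, -0.002], [-0.156, 0.988, 0.001], [0.002, 0.002, -1.0]]
force: [0.3, 2.0, -1.4]
opening: 0.0199
grip_force: 30.0
```

>>> move_arm:
  rows:
    - [0,0,-1,0,0,0,0.9]
    - [0,0,-1,0,0,0,0.9]
    - [0,0,0,0,0,0,0.9]

```text
t: 9.57
position: [0.6161, 0.1642, 0.1551]
tcp_rot: [[-0.988, -0.156, -0.002], [-0.156, 0.988, 0.002], [0.002, 0.002, -1.0]]
force: [0.2, 0.6, -1.9]
opening: 0.0199
grip_force: 30.0
```

>>> move_arm:
  rows:
    - [0,0,-1,0,0,0,0.9]
    - [0,0,-1,0,0,0,0.9]
    - [0,0,0,0,0,0,0.9]

```text
t: 9.82
position: [0.6162, 0.1642, 0.1536]
tcp_rot: [[-0.988, -0.156, -0.002], [-0.156, 0.988, 0.002], [0.001, 0.002, -1.0]]
force: [-0.9, 0.4, 1.2]
opening: 0.0201
grip_force: 30.0
```

>>> move_arm:
  rows:
    - [0,0,-1,0,0,0,0.9]
    - [0,0,0,0,0,0,0.9]

```text
t: 9.98
position: [0.6164, 0.1642, 0.1533]
tcp_rot: [[-0.988, -0.156, -0.001], [-0.156, 0.988, 0.002], [0.001, 0.002, -1.0]]
force: [-0.7, 0.3, 4.8]
opening: 0.0199
grip_force: 30.0
```

Contact is at TCP z ≈ 0.1535, so the tang is standing on the seat. I'll press lightly and turn in small steps.

>>> move_arm:
  rows:
    - [0,0,-0.5,0,0,0.06,0.9]
    - [0,0,0,0,0,0.06,0.9]
    - [0,0,0,0,0,0.06,0.9]
    - [0,0,0,0,0,0,0.9]

```text
t: 10.32
position: [0.6163, 0.1642, 0.1532]
tcp_rot: [[-0.943, -0.334, -0.001], [-0.334, 0.943, 0.001], [0.001, 0.001, -1.0]]
force: [-1.2, 0.9, 5.7]
opening: 0.0201
grip_force: 30.0
```

>>> move_arm:
  rows:
    - [0,0,0,0,0,0.06,0.9]
    - [0,0,0,0,0,0.06,0.9]
    - [0,0,0,0,0,0,0.9]

```text
t: 10.57
position: [0.6163, 0.1643, 0.1531]
tcp_rot: [[-0.896, -0.444, -0.001], [-0.444, 0.896, 0.001], [0.001, 0.001, -1.0]]
force: [-1.0, 0.2, 5.5]
opening: 0.0199
grip_force: 30.0
```

>>> move_arm:
  rows:
    - [0,0,0,0,0,0.06,0.9]
    - [0,0,0,0,0,0.06,0.9]
    - [0,0,0,0,0,0,0.9]

```text
t: 10.82
position: [0.6164, 0.1643, 0.153]
tcp_rot: [[-0.836, -0.548, -0.001], [-0.548, 0.836, 0.001], [0.001, 0.001, -1.0]]
force: [-1.2, 0.8, 5.7]
opening: 0.0199
grip_force: 30.0
```

>>> move_arm:
  rows:
    - [0,0,0,0,0,0.06,0.9]
    - [0,0,0,0,0,0.06,0.9]
    - [0,0,0,0,0,0,0.9]

```text
t: 11.07
position: [0.6161, 0.1645, 0.1519]
tcp_rot: [[-0.765, -0.644, -0.002], [-0.644, 0.765, 0.001], [0.001, 0.002, -1.0]]
force: [-0.4, 2.6, -1.0]
opening: 0.02
grip_force: 30.0
```

It dropped at about 31° of turn. I'll ease it down.

>>> move_arm:
  rows:
    - [0,0,-1,0,0,0,0.9]
    - [0,0,-1,0,0,0.03,0.9]
    - [0,0,0,0,0,0,0.9]

```text
t: 11.32
position: [0.6161, 0.1646, 0.1494]
tcp_rot: [[-0.748, -0.664, -0.003], [-0.664, 0.748, 0.001], [0.001, 0.002, -1.0]]
force: [0.2, 2.7, -1.5]
opening: 0.0199
grip_force: 30.0
```

>>> move_arm:
  rows:
    - [0,0,-1,0,0,0.03,0.9]
    - [0,0,-1,0,0,0,0.9]
    - [0,0,0,0,0,0,0.9]

```text
t: 11.57
position: [0.6161, 0.1645, 0.1475]
tcp_rot: [[-0.728, -0.685, -0.003], [-0.685, 0.728, 0.001], [0.001, 0.002, -1.0]]
force: [-0.1, 3.1, -2.1]
opening: 0.0196
grip_force: 30.0
```

Run:
```python
from h import *
s=r.observe(); print(s["t"],s["position"],np.round(s["force"],2),np.round(s["moment"],2))
```

```text
11.5667 [0.6161337  0.16450989 0.14753017] [-0.11  3.05 -2.12] [ 0.8  -0.09  0.  ]
```

Going freely. Side force is about +3 N in y, so I'll relieve 0.3 mm and go on.

>>> move_arm:
  rows:
    - [0,0.4,-1.5,0,0,0,0.9]
    - [0,0,-1.5,0,0,0,0.9]
    - [0,0,-1.5,0,0,0,0.9]
    - [0,0,0,0,0,0,0.9]

```text
t: 11.9
position: [0.6161, 0.1646, 0.1429]
tcp_rot: [[-0.727, -0.686, -0.003], [-0.686, 0.727, 0.0], [0.002, 0.002, -1.0]]
force: [1.1, 2.6, -1.4]
opening: 0.0195
grip_force: 30.0
```

>>> move_arm:
  rows:
    - [0,0,-1.5,0,0,0,0.9]
    - [0,0,-1.5,0,0,0,0.9]
    - [0,0,0,0,0,0,0.9]

```text
t: 12.15
position: [0.6161, 0.1647, 0.1401]
tcp_rot: [[-0.727, -0.687, -0.003], [-0.687, 0.727, 0.0], [0.002, 0.002, -1.0]]
force: [0.4, 2.2, -2.8]
opening: 0.0199
grip_force: 30.0
```

>>> move_arm:
  rows:
    - [0,0,-1,0,0,0,0.9]
    - [0,0,-1,0,0,0,0.9]
    - [0,0,0,0,0,0,0.9]

```text
t: 12.4
position: [0.6161, 0.1647, 0.1382]
tcp_rot: [[-0.727, -0.687, -0.003], [-0.687, 0.727, 0.0], [0.002, 0.002, -1.0]]
force: [0.8, 2.4, -0.8]
opening: 0.0198
grip_force: 30.0
```

>>> move_arm:
  rows:
    - [0,0,-1,0,0,0,0.9]
    - [0,0,-0.5,0,0,0,0.9]
    - [0,0,0,0,0,0,0.9]

```text
t: 12.65
position: [0.6163, 0.1647, 0.1376]
tcp_rot: [[-0.727, -0.687, -0.002], [-0.687, 0.727, 0.0], [0.001, 0.002, -1.0]]
force: [-0.9, 2.0, 4.2]
opening: 0.0198
grip_force: 30.0
```

The bottom is 16 mm below the seat contact, so the tang is home. I'll release, then retreat straight up.

>>> move_arm:
  rows:
    - [0,0,0,0,0,0,0.75]
    - [0,0,0,0,0,0,0.65]
    - [0,0,0,0,0,0,0.55]
    - [0,0,0,0,0,0,0.5]
    - [0,0,0,0,0,0,0.5]
    - [0,0,0,0,0,0,0.5]
    - [0,0,0,0,0,0,0.5]

```text
t: 13.23
position: [0.6161, 0.1645, 0.1367]
tcp_rot: [[-0.727, -0.687, -0.003], [-0.687, 0.727, 0.0], [0.002, 0.002, -1.0]]
force: [-0.0, -0.1, -0.5]
opening: 0.0463
grip_force: 0.0
```

>>> move_arm:
  rows:
    - [0,0,10,0,0,0,0.5]
    - [0,0,20,0,0,0,0.5]
    - [0,0,25,0,0,0,0.5]
    - [0,0,25,0,0,0,0.5]
    - [0,0,20,0,0,0,0.5]
    - [0,0,0,0,0,0,0.5]
    - [0,0,0,0,0,0,0.5]
    - [0,0,0,0,0,0,0.5]

```text
t: 13.9
position: [0.6157, 0.1646, 0.2363]
tcp_rot: [[-0.727, -0.687, -0.003], [-0.687, 0.727, 0.0], [0.002, 0.002, -1.0]]
force: [-0.2, -0.4, 0.5]
opening: 0.0466
grip_force: 0.0
```

Run:
```python
from h import *
s=r.observe(); print(s["t"],s["position"],np.round(s["force"],2),s["opening"])
S,W=cam("scene"),cam("side")
a=cv2.resize(S["color"][110:210,175:275],(400,400),interpolation=2)
b=cv2.resize(W["color"][110:210,225:325],(400,400),interpolation=2)
cv2.imwrite("pics/end.png",np.hstack([a,b])[:,:,::-1])
```

```text
13.9 [0.61568801 0.1646488  0.23634367] [-0.16 -0.38  0.47] 0.04659766301684728
```

View pics/end.png

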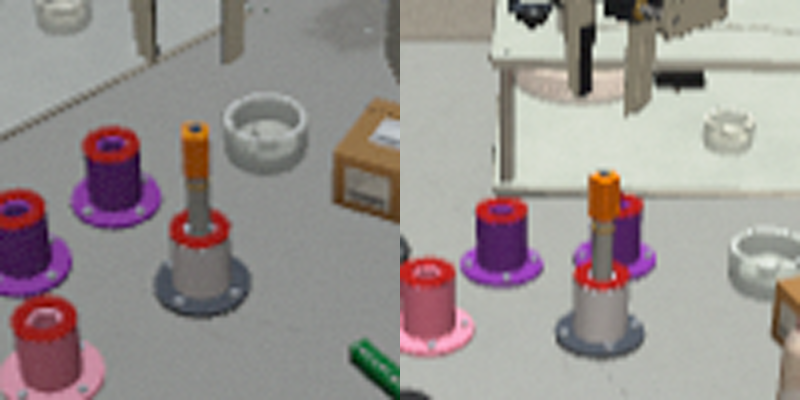

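The rod stands upright in the grey, red-rimmed socket (scene crop (196,170), side crop (603,220)), and the gripper is clear of it.

```bash
python3 -c "
from workcell import r
print(r.job_done())"
```

```text
the job is handed in; nothing more can be done
None
```

The rod stands upright in the red-rimmed socket with its tang home (it bottomed 16 mm below first seat contact, after about 31° of turning); I released it, backed the gripper clear and handed the job in at about 14 s, but no verdict came back.

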